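Find the padless foot of a rocking gas ring with a feeler shim

TASK

The comal rocks because one of the two front feet of the gas ring has lost the rubber pad glued below its foot plate, and from above the two feet look the same. Pick up the aluminium feeler shim by its red tab and find the foot by trying: laid on the counter and pushed straight in from the front, the shim jams against the pad under the good foot but slides in under the other. Leave it lying flat under the foot without a pad, centred on the foot plate and pushed in until its nose reaches at least the plate's back edge, without knocking the comal or the other things on the counter out of place.

Things in the scene. Friction and masses are not known exactly. Their poses are not given: they have to be found in the camera images.
- shim: Feeler shim, loose, about 0.1 kg: plain aluminium flat bar 110 mm long (x), 38 wide (y), 6.4 thick, bent up at the tail into an upright tab. Origin: centre of the bar's underside; x from tail to nose, z up. It starts flat on the counter (z = 0), on the left or the right side, turned up to 0.7 rad. At the nose the top edge is bevelled down to about 3 mm over 10 mm.
- shim_tab (a point): Grip point in the shim's tab, 30 mm above the bar's underside, 52 mm behind the shim's origin. The tab is dipped in red plastic: 40 mm wide across the shim (y; grip it by these two edges), 10 mm thick (x), top 47 mm above the underside.
- shim_nose (a point): Middle of the shim's front (nose) edge, at its underside, 55 mm ahead of the shim's origin.
- gas_ring: Dark steel gas ring under the comal, fixed. Origin: on the counter below the burner's centre; x to its back (front faces the robot, yaw within 0.15 rad), z up. Frame 256 by 250 mm, top at 136 mm. Four splayed legs end in 34 mm square foot plates, 4 mm thick, undersides 8 mm above the counter; the rear two have pads. Valve knob at front centre reaches x = -196 mm, 85 mm up.
- foot_left (a point): Point on the counter below the centre of the left (+y) front foot plate (gas ring x = -150, y = 140 mm); axes as the gas ring's. Below either this plate or the right one, hidden, sits a fixed rubber pad, 28 mm across, filling the 8 mm: it stops the nose 14 mm before this point. Without pad the shim slides on freely.
- foot_right (a point): The same for the right (-y) front foot plate (gas ring x = -150, y = -140 mm).
- comal: Round steel griddle, 276 mm across, 1.2 kg, loose on the gas ring with its underside 136 mm above the counter, centred on the ring; two loop handles at its sides. Origin: centre of its underside. Leave it in place.
- salt_box: Blue plastic salt box with white flip-top lid, 89 by 82 mm, 71 mm tall, loose, on the opposite side of the counter from the shim's. Origin: centre of its underside. Leave it in place.
- mortar: White ceramic mortar with pestle, 128 mm across, 80 mm tall, pestle end up to 125 mm, right of the gas ring. Origin: centre of its underside. Leave it in place.
- tongs: Steel tongs lying flat, about 270 mm long, far left. Origin: on the counter below their middle. Leave in place.
- pan_lid: Aluminium saucepan lid, 180 mm across, knob top 50 mm high, left of the gas ring. Origin: centre of its underside. Leave in place.
- mug: Blue mug, 84 mm across, 85 mm tall, far right. Origin: centre of its underside. Leave in place.
There are look-alikes about, which are no part of the job. Several things look just like the shim: the one meant starts farthest from the robot's base.

How it is judged:
At the end, for the whole second after the job is handed in: The shim lies still and flat on the counter (within 0.06 rad), put in from the front below the foot without a pad: nose at least 12 mm past the point below the foot's centre, within 12 mm of it sideways, length within 0.2 rad of the gas ring's x (((x of shim_nose in the frame of foot_left above 0.012 m and y of shim_nose in the frame of foot_left between -0.012 and 0.012 m and z of shim_nose in the frame of foot_left below 0.005 m) or (x of shim_nose in the frame of foot_right above 0.012 m and y of shim_nose in the frame of foot_right between -0.012 and 0.012 m and z of shim_nose in the frame of foot_right below 0.005 m)) and angle between the x axis of shim and the x axis of gas_ring, either way round below 0.2 rad and x of shim in the frame of gas_ring below -0.15 m and angle between shim's own z axis and vertical below 0.06 rad and linear speed of shim below 0.01 m/s); the robot touches nothing.
It fails at once if the comal is shifted more than 15 mm (distance of comal from where it was at the start of the episode above 0.015 m).
It fails at once if the salt box, mortar, tongs, pan lid or mug is shifted more than 30 mm (distance of any of salt_box, mortar, tongs, pan_lid, mug from where it was at the start of the episode above 0.03 m).
It also fails if it takes over 59 s, if anything falls off the work surface, if the arm or the gripper's body presses on something with over 40 N, if the wrist force passes 120 N, or if a joint passes its speed limit or range.

ROBOT

A 6-joint arm with a two-finger parallel gripper is mounted at the origin on the work surface. World frame = base frame: x ahead of the robot, y to its left, z up, the work surface at z = 0. Lengths are in m, angles in rad, forces in N, time in s.
With the tool pointing down it reaches from about 0.3 to 0.875 m from the base axis. Payload 6.4 kg.
Tool frame: the origin (TCP) lies on the centre line of the jaws, within the pads' length; the fingertips stand 25 mm ahead of it and the grasp point (between the pads) lies 6 mm ahead of it (tip_reach is the distance from the TCP to the fingertips, in m); z points along the fingers, y is the line along which they close (so a half turn about z gives the same grasp; the last joint's range is limited). The gripper opens to 88 mm and grips with 3 to 60 N. Pads are 18 mm wide; open, the fingers measure 123 mm over their backs; the gripper's body (75 mm by 187 mm) begins 45 mm behind the grasp point.
Start: joints at [0.948, 0.181, 1.607, -0, 1.354, -0.206], TCP at [0.233, 0.526, 0.264] pointing down, gripper open.
Joint ranges: [-2.99, 2.99], [-0.89, 2.07], [0.3, 2.58], [-1.14, 4.28], [0, 2.63], [-3.12, 3.12]. Speed limits (rad/s): [2.57, 2.57, 3.01, 3.14, 3.14, 3.14].

INTERFACE

Orientations are given as a rotation vector (axis times angle).
In Python, from bench import sense, camera, hand_in, tip_reach gives the robot as it stands. The module is installed in compiled form; this text tells all that it offers.
- The arm moves only by the tool carry_out, never from a script. Its argument "moves" is a list of rows, each a list of 3 entries, a list of its own where there are three numbers: the shift along the tool's x, y, z each as a share of 100 cm, from -1 to 1, then the turn, a rotation vector about the tool's x, y, z each as a share of 60 degrees, from -1 to 1, then the opening, from 0 (shut) to 1 (fully open). A call has exactly 8 rows; each row is the pose to reach, as a shift and turn from the pose commanded when the call began, along the tool's axes at that moment; what a row does not reach only later rows make up. A row lasts 1/12 s, in which the tool goes at most 41.7 mm and 7.16 degrees, less where a joint would pass 70% of its speed; a pose out of reach is approached as far as the arm can. A call with a number of a shift or a turn outside -1 to 1 is refused whole. A call with a gripper value outside its range is refused whole. The fingers move at their own pace and stop on an object; the grip force is fixed at half the most. Time passes only in rows, so rows that repeat a pose let the fingers close, or fill a call up. It gives the time, the measured TCP pose, the force, the opening and the grip force at its end, in the units of the state.
- sense(): the state, without advancing time (a new reading comes with each control period).
- camera(name): name is "scene" or "top" or "wrist"; returns a dict with "color" (400x640x3 uint8, blue, green, red), "depth" (400x640 float32, m along the optical axis (not along the pixel's ray), 0 where there is no reading), "K" (3x3 intrinsics, pixels), "extrinsics" (4x4, takes a point from world to camera coordinates); the wrist camera has in their place "tool_from_camera" (4x4, takes a point from camera to tool coordinates, whose origin is the TCP and whose axes are the flange's). Camera axes: x right, y down, z forward; pixel columns grow to the right and rows downward; lengths in m; the calibration is good to about 2 mm. A picture is of the moment at which its call begins: read the wrist's pose just before it.
- hand_in(): hands the job in; it is judged then, once.
The state is a dict: "time_s": time; "joints": joint angles; "qd": joint speeds; "joint_efforts": joint torques, N m; "eef_pos": TCP position; "eef_rot": TCP orientation; "contact_force": force on the tool from outside, world axes, zero at the start; "ft_torque": the same for the moment, N m; "finger_gap": opening from 0.0 (shut) to 1.0 (fully open); "grasp_force": force on a finger pad.
Only numpy, scipy, OpenCV 4.12 (cv2) and the standard library are available. Lean on these libraries where they do the work, as an engineer would, in place of code of your own. Each camera call takes 0.05 s, during which the arm holds its last target. There are 200 camera calls.

## Working session

There is one attempt and no reset: what is moved stays moved. The work goes in short steps, Python scripts to look and compute and a tool call to move; the robot and the scene stay as the last step left them, time stands still between calls to the robot, and variables do not carry over. Pictures are saved under pics/ and viewed, at most 10 in all, crops included, and the job is handed in when it is done.

Besides the shell and the picture viewer there is one more tool, called after "Emit:" as name(argument=value, ...), one argument or row to a line, values as JSON. carry_out: Moves the arm, as the interface text tells. Its arguments: {"type":"object","properties":{"moves":{"type":"array"}},"required":["moves"]}

```bash
mkdir -p pics
cat > h.py <<'E'
import numpy as np, cv2
from bench import sense, camera, hand_in, tip_reach
from scipy.spatial.transform import Rotation as R
def world(c,pts,z=None):
    "pixels (u,v) to world, on plane z or by depth"
    E=c["extrinsics"];Ri=E[:3,:3].T;o=-Ri@E[:3,3];out=[]
    for u,v in np.atleast_2d(pts):
        d=np.linalg.solve(c["K"],[u,v,1]); 
        s=c["depth"][int(round(v)),int(round(u))] if z is None else (z-o[2])/(Ri@d)[2]
        out.append(o+Ri@d*s)
    return np.array(out)
E
python3 - <<'E'
from h import *
for n in("top","scene"):
    c=camera(n);cv2.imwrite(f"pics/{n}0.png",c["color"]);np.savez(f"{n}0.npz",**{k:c[k] for k in("color","depth","K","extrinsics")})
s=sense();print({k:np.round(v,3) for k,v in s.items()},tip_reach)
E
```

```text
{'time_s': np.float64(0.1), 'joints': array([ 0.948,  0.181,  1.608, -0.   ,  1.354, -0.206]), 'qd': array([-0.002, -0.002, -0.003, -0.001, -0.   , -0.001]), 'joint_efforts': array([ 1.0000e-03, -4.3482e+01, -3.4270e+01,  7.0000e-02,  3.4000e-02,
       -0.0000e+00]), 'eef_pos': array([0.233, 0.525, 0.263]), 'eef_rot': array([-6.500e-01, -3.073e+00,  2.000e-03]), 'contact_force': array([-0.366,  0.576, -0.534]), 'ft_torque': array([-0.01 ,  0.044, -0.021]), 'grasp_force': np.float64(0.0), 'finger_gap': np.float64(1.003)} 0.025
```

View pics/top0.png

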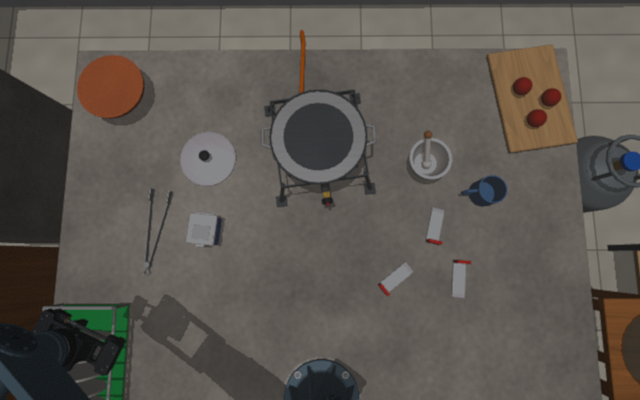

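View pics/scene0.png

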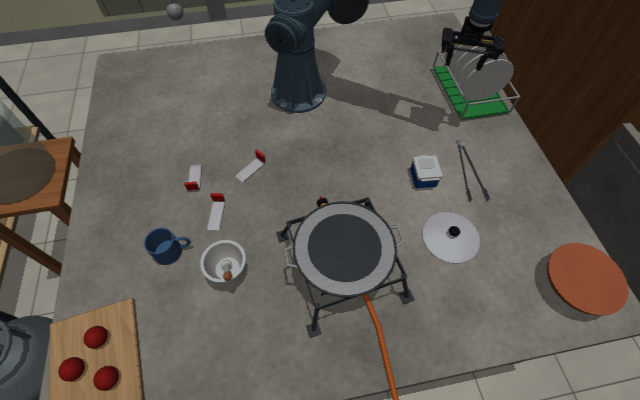

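Top view: ring with feet at about (281,201), (369,188), (267,111) and (355,97). There are three shim look-alikes: A (435,226), B (396,278) and C (459,279). The base is near (320,385). The scene view shows the same three at (216,212), (252,166) and (194,178). I'll measure the distances and crop in on A.

Run:
```python
from h import *
t=dict(np.load("top0.npz"));s=dict(np.load("scene0.npz"))
def shims(c,name,boxes):
    hsv=cv2.cvtColor(c["color"],cv2.COLOR_BGR2HSV)
    red=((hsv[...,0]<8)|(hsv[...,0]>172))&(hsv[...,1]>140)&(hsv[...,2]>60)
    bar=(hsv[...,2]>150)&(hsv[...,1]<50)
    for b,(x0,y0,x1,y1) in boxes.items():
        for k,m,z in(("bar",bar,.0064),("red",red,.047)):
            mm=np.zeros(m.shape,np.uint8);mm[y0:y1,x0:x1]=m[y0:y1,x0:x1]
            p=np.argwhere(mm)[:,::-1].astype(float)
            w=world(c,p,z)[:,:2]
            r=cv2.minAreaRect((w*1000).astype(np.float32))
            print(name,b,k,len(p),"px",p.mean(0).round(1),"mean",w.mean(0).round(4),"rect",np.round(r[0],1),np.round(r[1],1),round(r[2],1))
shims(t,"top",dict(A=(420,200,450,250),B=(372,258,418,300),C=(448,255,475,302)))
shims(s,"scene",dict(A=(203,188,230,235),B=(232,148,270,185),C=(182,160,204,194)))
print("feet px->z=.012",world(t,[(281,201),(369,188),(267,111),(355,97)],.012).round(3))
a=cv2.resize(t["color"][190:310,365:485],None,fx=4,fy=4,interpolation=cv2.INTER_CUBIC)
cv2.imwrite("pics/cropA.png",a)
b=cv2.resize(t["color"][80:220,250:390],None,fx=4,fy=4,interpolation=cv2.INTER_CUBIC)
cv2.imwrite("pics/ring.png",cv2.convertScaleAbs(b,alpha=1.8))
```

```text
Traceback (most recent call last):
IndexError: too many indices for array: array is 1-dimensional, but 2 were indexed
```

```bash
cat > m.py <<'E'
from h import *
t=dict(np.load("top0.npz"));s=dict(np.load("scene0.npz"))
def shims(c,name,boxes):
    hsv=cv2.cvtColor(c["color"],cv2.COLOR_BGR2HSV)
    red=((hsv[...,0]<10)|(hsv[...,0]>170))&(hsv[...,1]>110)&(hsv[...,2]>50)
    for b,(x0,y0,x1,y1) in boxes.items():
        v=hsv[y0:y1,x0:x1,2];th=cv2.threshold(v,0,255,cv2.THRESH_OTSU)[0]
        bar=(hsv[...,2]>th)&(hsv[...,1]<70)
        for k,m,z in(("bar",bar,.0064),("red",red,.047)):
            mm=np.zeros(m.shape,np.uint8);mm[y0:y1,x0:x1]=m[y0:y1,x0:x1]
            p=np.argwhere(mm)[:,::-1].astype(float)
            if len(p)<4: print(name,b,k,"none",th);continue
            w=world(c,p,z)[:,:2]
            r=cv2.minAreaRect((w*1000).astype(np.float32))
            print(name,b,k,th,len(p),"px",p.mean(0).round(1),"mean",w.mean(0).round(4),"rect",np.round(r[0],1),np.round(r[1],1),round(r[2],1))
shims(t,"top",dict(A=(420,200,450,250),B=(372,258,418,300),C=(448,255,475,302)))
shims(s,"scene",dict(A=(203,188,230,235),B=(232,148,270,185),C=(182,160,204,194)))
print("feet px->z=.012",world(t,[(281,201),(369,188),(267,111),(355,97)],.012).round(3))
a=cv2.resize(t["color"][190:310,365:485],None,fx=4,fy=4,interpolation=cv2.INTER_CUBIC)
cv2.imwrite("pics/cropA.png",a)
b=cv2.resize(t["color"][80:220,250:390],None,fx=4,fy=4,interpolation=cv2.INTER_CUBIC)
cv2.imwrite("pics/ring.png",cv2.convertScaleAbs(b,alpha=1.8))
E
python3 m.py
```

```text
top A bar 115.0 372 px [435.3 223.8] mean [ 0.5113 -0.3535] rect [ 511.7 -353.8] [36.8 96.6] 76.4
top A red 115.0 48 px [434.3 241.3] mean [ 0.4558 -0.3362] rect [ 455.9 -335.5] [42.1  9.9] 78.6
top B bar 114.0 406 px [396.6 277. ] mean [ 0.3495 -0.229 ] rect [ 349.8 -229.7] [37.7 98.1] 38.2
top B red 114.0 49 px [383.8 289.4] mean [ 0.3161 -0.1828] rect [ 316.3 -182.5] [40.4  9.8] 40.4
top C bar 115.0 414 px [458.8 279.9] mean [ 0.3408 -0.4171] rect [ 341.3 -417. ] [ 37.2 101.5] 84.9
top C red 115.0 43 px [462.9 261.4] mean [ 0.3969 -0.4178] rect [ 397.4 -415.4] [47.1  7.8] 83.7
scene A bar 132.0 329 px [215.3 215.6] mean [ 0.5131 -0.3529] rect [ 512.1 -352.7] [ 37.6 100.3] 77.1
scene A red 132.0 97 px [216.8 196.5] mean [ 0.4683 -0.3371] rect [ 468.2 -337.8] [44.6 26.3] 79.1
scene B bar 129.0 259 px [248.7 169.6] mean [ 0.3518 -0.23  ] rect [ 351.2 -229.5] [ 37.5 102.1] 38.0
scene B red 129.0 72 px [259.7 155.4] mean [ 0.3295 -0.1841] rect [ 329.1 -184.4] [57.3 23.3] 37.6
scene C bar 125.0 203 px [194.6 173.7] mean [ 0.3339 -0.4148] rect [ 340.9 -416.6] [39.2 91.5] 84.8
scene C red 125.0 99 px [190.9 185.5] mean [ 0.41   -0.4174] rect [ 410.2 -417.3] [48.9 27.2] 79.1
feet px->z=.012 [[ 0.583  0.126  0.012]
 [ 0.623 -0.15   0.012]
 [ 0.877  0.176  0.012]
 [ 0.924 -0.11   0.012]]
```

View pics/cropA.png

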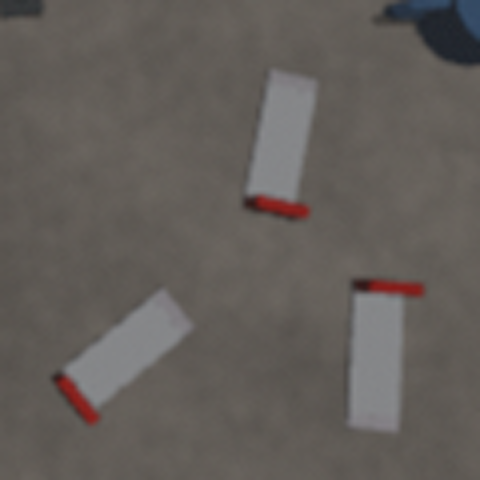

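View pics/ring.png

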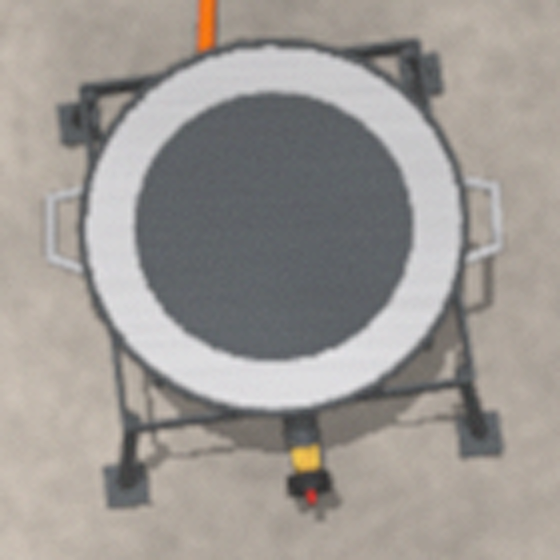

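Crop: A at crop (280,140), B at (125,350), C at (375,360). A is the one meant, because it lies about 0.62 m from the base against 0.54 m for C and 0.42 m for B. Ring crop: front plates at (127,487) and (481,435), with the knob between them at (310,490).

Next I'll plan the move above A's tab.

```bash
cat >> h.py <<'E'
def plan(xyz,yaw):
    "share to reach TCP xyz, pointing down, tool y at world angle yaw+90deg (tool x backwards)"
    s=sense();R0=R.from_rotvec(s["eef_rot"])
    y=np.array([-np.sin(yaw),np.cos(yaw),0]);z=np.array([0,0,-1.]);x=np.cross(y,z)*1.0
    Rt=R.from_matrix(np.c_[np.cross(y,z),y,z])
    if (Rt.as_matrix()[:2,0]@[np.cos(yaw),np.sin(yaw)])>0: pass
    print("t",s["time_s"].round(2),"pos",s["eef_pos"].round(4),"F",s["contact_force"].round(1),"gap",round(float(s["finger_gap"]),3),"grip",round(float(s["grasp_force"]),1))
    print("shift",R0.inv().apply(np.array(xyz)-s["eef_pos"]).round(4),"turn",((R0.inv()*Rt).as_rotvec()/np.radians(60)).round(4))
E
python3 - <<'E'
from h import *
plan([.455,-.338,.15],-.232)
t=dict(np.load("top0.npz"));s=dict(np.load("scene0.npz"))
# front foot plates: dark blobs, in top and scene view
def foot(c,box):
    x0,y0,x1,y1=box;v=cv2.cvtColor(c["color"],cv2.COLOR_BGR2GRAY)
    sub=v[y0:y1,x0:x1];th=cv2.threshold(sub,0,255,cv2.THRESH_OTSU)[0]
    p=np.argwhere(sub<th)[:,::-1]+[x0,y0]
    w=world(c,p,.012)[:,:2];r=cv2.minAreaRect((w*1000).astype(np.float32));print(th,len(p),w.mean(0).round(4),np.round(r[0],1),np.round(r[1],1),round(r[2],1))
foot(t,(273,194,290,208));foot(t,(362,181,378,195))
# comal rim centre in top view
hsv=cv2.cvtColor(t["color"],cv2.COLOR_BGR2HSV)
m=(hsv[...,2]>125)&(hsv[...,1]<60);mm=np.zeros(m.shape,np.uint8);mm[88:186,270:368]=m[88:186,270:368]
c=max(cv2.findContours(mm,cv2.RETR_EXTERNAL,cv2.CHAIN_APPROX_NONE)[0],key=cv2.contourArea)
(e,r)=cv2.minEnclosingCircle(c);print("comal px",e,r,world(t,[e],.15))
E
```

```text
Traceback (most recent call last):
  File "h.py", line 18, in plan
    print("t",s["time_s"].round(2),"pos",s["eef_pos"].round(4),"F",s["contact_force"].round(1),"gap",round(float(s["finger_gap"]),3),"grip",round(float(s["grasp_force"]),1))
              ^^^^^^^^^^^^^^^^^
AttributeError: 'float' object has no attribute 'round'
```

```bash
python3 - <<'E'
t=open('h.py').read();i=t.index("def plan")
open('h.py','w').write(t[:i]+'''def plan(xyz,yaw):
    "shares to reach TCP xyz, pointing down, tool y at world angle yaw+90deg, tool x backwards"
    s=sense();R0=R.from_rotvec(s["eef_rot"])
    y=np.array([-np.sin(yaw),np.cos(yaw),0]);z=np.array([0,0,-1.])
    Rt=R.from_matrix(np.c_[np.cross(y,z),y,z])
    print({k:np.round(s[k],4).tolist() for k in("time_s","eef_pos","contact_force","finger_gap","grasp_force")})
    print("shift",R0.inv().apply(np.array(xyz)-s["eef_pos"]).round(4),"turn",((R0.inv()*Rt).as_rotvec()/np.radians(60)).round(4))
''')
E
cat > f.py <<'E'
from h import *
plan([.455,-.338,.15],-.232)
t=dict(np.load("top0.npz"));s=dict(np.load("scene0.npz"))
def foot(c,box):
    x0,y0,x1,y1=box;v=cv2.cvtColor(c["color"],cv2.COLOR_BGR2GRAY)
    sub=v[y0:y1,x0:x1];th=cv2.threshold(sub,0,255,cv2.THRESH_OTSU)[0]
    p=np.argwhere(sub<th)[:,::-1]+[x0,y0]
    w=world(c,p,.012)[:,:2];r=cv2.minAreaRect((w*1000).astype(np.float32));print(th,len(p),w.mean(0).round(4),np.round(r[0],1),np.round(r[1],1),round(r[2],1))
foot(t,(273,194,290,208));foot(t,(362,181,378,195))
hsv=cv2.cvtColor(t["color"],cv2.COLOR_BGR2HSV)
m=(hsv[...,2]>125)&(hsv[...,1]<60);mm=np.zeros(m.shape,np.uint8);mm[88:186,270:368]=m[88:186,270:368]
c=max(cv2.findContours(mm,cv2.RETR_EXTERNAL,cv2.CHAIN_APPROX_NONE)[0],key=cv2.contourArea)
(e,r)=cv2.minEnclosingCircle(c);print("comal px",e,r,world(t,[e],.15))
E
python3 f.py
```

```text
{'time_s': 0.1, 'eef_pos': [0.2325, 0.5254, 0.2629], 'contact_force': [-0.3665, 0.576, -0.5336], 'finger_gap': 1.0026, 'grasp_force': 0.0}
shift [-0.553  -0.6992  0.1138] turn [-0.0014 -0.0004 -0.1765]
73.0 128 [0.5858 0.1236] [586.  121.5] [40.6 37.9] 89.9
69.0 131 [ 0.6255 -0.1493] [ 626.4 -147.8] [42.2 36.7] 8.1
comal px (319.0, 180.0) 9.999999747378752e-05 [[0.62193516 0.00522256 0.15      ]]
```

Emit:
carry_out(
  moves=[
    [[-0.553,-0.699,0],[0,0,-0.1765],1],
    [[-0.553,-0.699,0],[0,0,-0.1765],1],
    [[-0.553,-0.699,0],[0,0,-0.1765],1],
    [[-0.553,-0.699,0],[0,0,-0.1765],1],
    [[-0.553,-0.699,0],[0,0,-0.1765],1],
    [[-0.553,-0.699,0],[0,0,-0.1765],1],
    [[-0.553,-0.699,0],[0,0,-0.1765],1],
    [[-0.553,-0.699,0],[0,0,-0.1765],1],
  ],
)

```text
time_s: 0.77
eef_pos: [0.3156, 0.2017, 0.2635]
eef_rot: [0.362, 3.12, 0.0]
contact_force: [0.3, 0.1, 0.3]
finger_gap: 0.998
grasp_force: 0.0
```

```bash
python3 -c "
from h import *
plan([.455,-.338,.2],-.232)"
```

```text
{'time_s': 0.7667, 'eef_pos': [0.3156, 0.2017, 0.2635], 'contact_force': [0.2778, 0.1284, 0.2659], 'finger_gap': 0.9975, 'grasp_force': 0.0}
shift [-0.2593 -0.4935  0.0635] turn [0.     0.0002 0.0009]
```

Emit:
carry_out(
  moves=[
    [[-0.259,-0.494,0],[0,0,0],1],
    [[-0.259,-0.494,0],[0,0,0],1],
    [[-0.259,-0.494,0],[0,0,0],1],
    [[-0.259,-0.494,0],[0,0,0],1],
    [[-0.259,-0.494,0],[0,0,0],1],
    [[-0.259,-0.494,0],[0,0,0],1],
    [[-0.259,-0.494,0],[0,0,0],1],
    [[-0.259,-0.494,0],[0,0,0],1],
  ],
)

```text
time_s: 1.43
eef_pos: [0.3985, -0.1217, 0.2636]
eef_rot: [0.365, 3.12, 0.0]
contact_force: [0.8, 1.1, 0.8]
finger_gap: 1.002
grasp_force: 0.0
```

```bash
python3 -c "
from h import *
plan([.455,-.338,.2],-.232)"
```

```text
{'time_s': 1.4333, 'eef_pos': [0.3985, -0.1217, 0.2636], 'contact_force': [0.7903, 1.1445, 0.7757], 'finger_gap': 1.0023, 'grasp_force': 0.0}
shift [-0.1049 -0.1974  0.0637] turn [ 0.0001  0.0003 -0.0008]
```

Emit:
carry_out(
  moves=[
    [[-0.105,-0.1975,0.064],[0,0,0],1],
    [[-0.105,-0.1975,0.064],[0,0,0],1],
    [[-0.105,-0.1975,0.064],[0,0,0],1],
    [[-0.105,-0.1975,0.064],[0,0,0],1],
    [[-0.105,-0.1975,0.064],[0,0,0],1],
    [[-0.105,-0.1975,0.064],[0,0,0],1],
    [[-0.105,-0.1975,0.064],[0,0,0],1],
    [[-0.105,-0.1975,0.064],[0,0,0],1],
  ],
)

```text
time_s: 2.1
eef_pos: [0.4548, -0.3362, 0.1983]
eef_rot: [-0.366, -3.118, -0.003]
contact_force: [0.0, 0.8, 0.7]
finger_gap: 0.998
grasp_force: 0.0
```

```bash
cat >> h.py <<'E'
def wrist(name=None):
    s=sense();c=camera("wrist")
    T=np.eye(4);T[:3,:3]=R.from_rotvec(s["eef_rot"]).as_matrix();T[:3,3]=s["eef_pos"]
    c["extrinsics"]=np.linalg.inv(T@c["tool_from_camera"])
    if name: cv2.imwrite(f"pics/{name}.png",c["color"])
    return c
E
python3 - <<'E'
from h import *
c=wrist("w1");plan([.455,-.338,.2],-.232)
hsv=cv2.cvtColor(c["color"],cv2.COLOR_BGR2HSV)
m=(((hsv[...,0]<10)|(hsv[...,0]>170))&(hsv[...,1]>110)&(hsv[...,2]>50)).astype(np.uint8)
for q in cv2.findContours(m,cv2.RETR_EXTERNAL,cv2.CHAIN_APPROX_NONE)[0]:
    if cv2.contourArea(q)<60: continue
    p=q[:,0].astype(float);w=world(c,p,.047)[:,:2]
    r=cv2.minAreaRect((w*1000).astype(np.float32));print("px",p.mean(0).round(),np.round(r[0],1),np.round(r[1],1),round(r[2],1))
E
```

```text
{'time_s': 2.15, 'eef_pos': [0.455, -0.3352, 0.199], 'contact_force': [-0.8183, 0.3176, -0.0906], 'finger_gap': 0.9988, 'grasp_force': 0.0}
shift [-0.0006 -0.0027 -0.001 ] turn [ 0.0014 -0.0016 -0.0006]
px [309. 190.] [ 451.5 -340.4] [38.4 15.9] 76.5
px [207. 149.] [ 395.1 -417.7] [47.8 11.2] 85.0
px [460.   2.] [ 335.1 -192.5] [16.9  6.1] 76.6
```

View pics/w1.png

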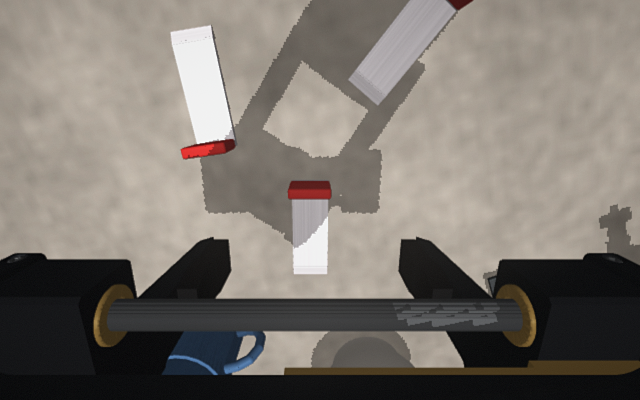

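The wrist view shows shim A centred between the fingers, with its tab at (309,190). Next I descend.

Emit:
carry_out(
  moves=[
    [[-0.001,-0.004,0.04],[0,0,0],1],
    [[-0.001,-0.004,0.08],[0,0,0],1],
    [[-0.001,-0.004,0.11],[0,0,0],1],
    [[-0.001,-0.004,0.135],[0,0,0],1],
    [[-0.001,-0.004,0.15],[0,0,0],1],
    [[-0.001,-0.004,0.16],[0,0,0],1],
    [[-0.001,-0.004,0.163],[0,0,0],1],
    [[-0.001,-0.004,0.163],[0,0,0],1],
  ],
)

```text
time_s: 2.82
eef_pos: [0.4557, -0.3391, 0.037]
eef_rot: [-0.362, -3.121, -0.0]
contact_force: [0.4, -0.8, -0.3]
finger_gap: 0.997
grasp_force: 0.0
```

Emit:
carry_out(
  moves=[
    [[0,0,0],[0,0,0],0],
    [[0,0,0],[0,0,0],0],
    [[0,0,0],[0,0,0],0],
    [[0,0,0],[0,0,0],0],
    [[0,0,0],[0,0,0],0],
    [[0,0,0],[0,0,0],0],
    [[0,0,0],[0,0,0],0],
    [[0,0,0],[0,0,0],0],
  ],
)

```text
time_s: 3.48
eef_pos: [0.4556, -0.34, 0.0368]
eef_rot: [-0.364, -3.12, 0.0]
contact_force: [-0.3, -0.8, 0.8]
finger_gap: 0.447
grasp_force: 30.0
```

```bash
python3 -c "
from h import *
plan([.474,-.172,.11],.147)"
```

```text
{'time_s': 3.4833, 'eef_pos': [0.4556, -0.34, 0.0368], 'contact_force': [-0.2678, -0.8446, 0.7834], 'finger_gap': 0.4469, 'grasp_force': 29.9817}
shift [ 0.0207  0.1678 -0.0732] turn [-1.00e-04 -0.00e+00 -3.62e-01]
```

Emit:
carry_out(
  moves=[
    [[0,0,-0.02],[0,0,0],0],
    [[0,0,-0.05],[0,0,0],0],
    [[0.002,0.02,-0.073],[0,0,-0.05],0],
    [[0.008,0.055,-0.073],[0,0,-0.13],0],
    [[0.012,0.09,-0.073],[0,0,-0.21],0],
    [[0.016,0.12,-0.073],[0,0,-0.28],0],
    [[0.02,0.15,-0.073],[0,0,-0.34],0],
    [[0.021,0.168,-0.073],[0,0,-0.362],0],
  ],
)

```text
time_s: 4.15
eef_pos: [0.473, -0.1686, 0.1093]
eef_rot: [0.238, -3.131, -0.002]
contact_force: [0.2, 0.4, -0.3]
finger_gap: 0.446
grasp_force: 30.0
```

Emit:
carry_out(
  moves=[
    [[0,0,0],[0,0,0],0],
    [[0,0,0],[0,0,0],0],
    [[0,0,0],[0,0,0],0],
    [[0,0,0],[0,0,0],0],
    [[0,0,0],[0,0,0],0],
    [[0,0,0],[0,0,0],0],
    [[0,0,0],[0,0,0],0],
    [[0,0,0],[0,0,0],0],
  ],
)

```text
time_s: 4.82
eef_pos: [0.4736, -0.1721, 0.1097]
eef_rot: [0.23, -3.133, -0.0]
contact_force: [-0.1, -0.2, -1.0]
finger_gap: 0.447
grasp_force: 30.0
```

```bash
python3 -c "
from h import *
plan([.474,-.172,.06],.147)
w=wrist('w2')
t=camera('top');a=cv2.resize(t['color'][170:290,250:410],None,fx=2.5,fy=2.5,interpolation=2);b=cv2.convertScaleAbs(a,alpha=1.5)
cv2.imwrite('pics/v2.png',np.vstack([w['color'][:,120:520],b]))
np.savez('w2.npz',**{k:w[k] for k in('color','depth','K','extrinsics')})
"
```

```text
{'time_s': 4.8167, 'eef_pos': [0.4736, -0.1721, 0.1097], 'contact_force': [-0.1086, -0.1877, -1.0026], 'finger_gap': 0.4474, 'grasp_force': 29.9855}
shift [-0.0004  0.      0.0497] turn [ 0.     -0.0001 -0.0007]
```

View pics/v2.png

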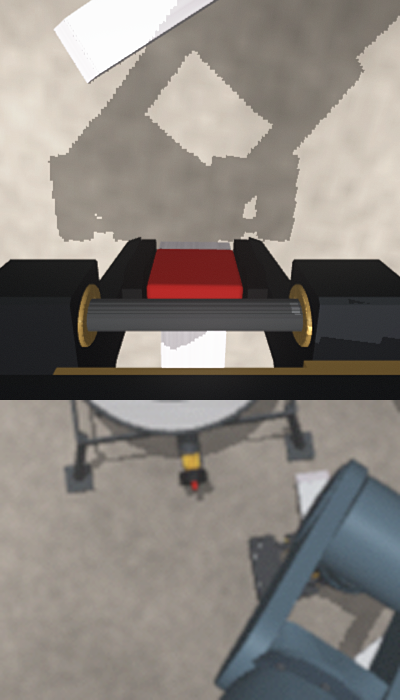

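The held shim's nose shows at about (310,485), just in front of the right foot plate at (300,445). I'll measure both in the ring's axes.

Run:
```python
from h import *
s=sense();c=camera("top");yaw=.147
hsv=cv2.cvtColor(c["color"],cv2.COLOR_BGR2HSV)
x0,y0,x1,y1=364,196,386,222
m=np.zeros(hsv.shape[:2],np.uint8);m[y0:y1,x0:x1]=((hsv[...,2]>125)&(hsv[...,1]<60))[y0:y1,x0:x1]
p=np.argwhere(m)[:,::-1];w=world(c,p,s["eef_pos"][2]-.0368+.0064)[:,:2]
ax=np.array([np.cos(yaw),np.sin(yaw)]);lat=np.array([-ax[1],ax[0]])
g=s["eef_pos"][:2];q=(w-g)
L=q@ax;Y=q@lat
print("nose ahead",L.max(),len(p))
for a in(.07,.08,.09,.1):
    k=abs(L-a)<.005; print(a,k.sum(),(Y[k].min(),Y[k].max()) if k.any() else "")
# feet, area centroid and yaw from this view
gr=cv2.cvtColor(c["color"],cv2.COLOR_BGR2GRAY)
print(gr[182:198,360:380]);print(gr[194:210,272:291])
for f in((.6245,-.150),(.584,.124)):
    print("foot rel TCP",(np.array(f)-g)@ax,(np.array(f)-g)@lat)
```

```text
nose ahead 0.10580470110431821 104
0.07 10 (np.float64(0.006176038190516997), np.float64(0.016321222486719973))
0.08 20 (np.float64(-0.0015914698817079149), np.float64(0.017260286880157145))
0.09 30 (np.float64(-0.01178244469859266), np.float64(0.01579310020786042))
0.1 39 (np.float64(-0.016692915751764487), np.float64(0.016243676770296304))
[[ 94  93  88  75  69  61  49  36  35  40  65  82  86  85  91  99  99 100
   99  98]
 [ 81  80  80  73  61  59  49  37  37  38  48  60  64  64  78  97 100  99
   98  99]
 [ 67  67  67  61  53  50  43  36  35  37  42  52  56  58  71  89  97  97
   97  97]
 [ 83  82  82  72  58  51  42  37  35  37  40  50  57  56  69  88  98  97
   95  98]
 [ 96  96  95  84  63  56  46  39  36  36  40  46  53  58  68  88  98  98
   96  99]
 [ 99  97  96  87  68  59  56  45  36  37  38  43  52  58  66  85  99  98
   99  99]
 [ 99  99  98  92  74  60  58  50  40  37  37  44  53  56  60  82  99 100
   99  99]
 [100  99  97  96  80  58  58  55  49  44  43  50  56  57  58  79  95  98
   98  98]
 [101  99  99  97  81  57  57  57  56  53  52  54  57  58  57  71  90  98
  
[... 1309 characters left out ...]
1  63  84 102 102
  102]
 [102 103 104 100  81  60  61  61  59  58  60  62  60  61  61  84 101 102
  102]
 [103 106 105 101  86  63  61  61  61  61  61  60  60  61  60  83 100 102
  102]
 [103 103 105 104  87  62  60  61  60  62  59  58  59  62  63  77  93 100
  101]
 [104 103 104 104  90  68  64  65  63  66  68  65  75  84  85  85  93  97
   98]
 [104 103 104 105  99  89  88  88  88  90  89  88  94  99  99  98  99  96
   96]
 [104 102 103 104 103 103 103 102 103 103 101  99 100  99  99  99  99  99
   98]
 [103 103 103 102 102 103 104 101 100 101 100 100  99  98  99  98  99  98
   99]]
foot rel TCP 0.15237372846548788 -0.00047642904544589054
foot rel TCP 0.1524436187403892 0.2765005467401768
```

Emit:
carry_out(
  moves=[
    [[0,-0.001,0.02],[0,0,0],0],
    [[0,-0.001,0.04],[0,0,0],0],
    [[0,-0.001,0.055],[0,0,0],0],
    [[0,-0.001,0.065],[0,0,0],0],
    [[0,-0.001,0.07],[0,0,0],0],
    [[0,-0.001,0.072],[0,0,0],0],
    [[0,-0.001,0.0725],[0,0,0],0],
    [[0,-0.001,0.0725],[0,0,0],0],
  ],
)

```text
time_s: 5.63
eef_pos: [0.4744, -0.1729, 0.0378]
eef_rot: [-0.231, 3.132, -0.001]
contact_force: [-0.1, -0.2, -1.3]
finger_gap: 0.448
grasp_force: 30.0
```

Emit:
carry_out(
  moves=[
    [[-0.003,0,0.0005],[0,0,0],0],
    [[-0.007,0,0.0005],[0,0,0],0],
    [[-0.011,0,0.0005],[0,0,0],0],
    [[-0.015,0,0.0005],[0,0,0],0],
    [[-0.018,0,0.0005],[0,0,0],0],
    [[-0.02,0,0.0005],[0,0,0],0],
    [[-0.021,0,0.0005],[0,0,0],0],
    [[-0.022,0,0.0005],[0,0,0],0],
  ],
)

```text
time_s: 6.3
eef_pos: [0.4958, -0.1694, 0.0368]
eef_rot: [0.231, -3.133, 0.0]
contact_force: [-2.0, 0.7, 1.8]
finger_gap: 0.452
grasp_force: 30.0
```

Emit:
carry_out(
  moves=[
    [[-0.001,0,0],[0,0,0],0],
    [[-0.002,0,0],[0,0,0],0],
    [[-0.003,0,0],[0,0,0],0],
    [[-0.004,0,0],[0,0,0],0],
    [[-0.005,0,0],[0,0,0],0],
    [[-0.006,0,0],[0,0,0],0],
    [[-0.007,0,0],[0,0,0],0],
    [[-0.008,0,0],[0,0,0],0],
  ],
)

```text
time_s: 6.97
eef_pos: [0.5037, -0.1682, 0.0368]
eef_rot: [-0.231, 3.133, -0.0]
contact_force: [-1.4, -0.3, 2.3]
finger_gap: 0.449
grasp_force: 30.0
```

Emit:
carry_out(
  moves=[
    [[-0.001,0,0],[0,0,0],0],
    [[-0.002,0,0],[0,0,0],0],
    [[-0.003,0,0],[0,0,0],0],
    [[-0.004,0,0],[0,0,0],0],
    [[-0.005,0,0],[0,0,0],0],
    [[-0.006,0,0],[0,0,0],0],
    [[-0.006,0,0],[0,0,0],0],
    [[-0.006,0,0],[0,0,0],0],
  ],
)

```text
time_s: 7.63
eef_pos: [0.5098, -0.1673, 0.0368]
eef_rot: [-0.231, 3.133, -0.0]
contact_force: [-0.7, 0.4, 0.8]
finger_gap: 0.45
grasp_force: 30.0
```

Emit:
carry_out(
  moves=[
    [[-0.001,0,0],[0,0,0],0],
    [[-0.002,0,0],[0,0,0],0],
    [[-0.003,0,0],[0,0,0],0],
    [[-0.004,0,0],[0,0,0],0],
    [[-0.005,0,0],[0,0,0],0],
    [[-0.006,0,0],[0,0,0],0],
    [[-0.007,0,0],[0,0,0],0],
    [[-0.008,0,0],[0,0,0],0],
  ],
)

```text
time_s: 8.3
eef_pos: [0.5175, -0.1662, 0.0368]
eef_rot: [0.231, -3.133, 0.0]
contact_force: [-2.2, -0.8, 4.4]
finger_gap: 0.452
grasp_force: 30.0
```

Emit:
carry_out(
  moves=[
    [[-0.003,0,0],[0,0,0],0],
    [[-0.006,0,0],[0,0,0],0],
    [[-0.009,0,0],[0,0,0],0],
    [[-0.012,0,0],[0,0,0],0],
    [[-0.015,0,0],[0,0,0],0],
    [[-0.018,0,0],[0,0,0],0],
    [[-0.02,0,0],[0,0,0],0],
    [[-0.021,0,0],[0,0,0],0],
  ],
)

```text
time_s: 8.97
eef_pos: [0.5386, -0.1631, 0.0368]
eef_rot: [-0.231, 3.133, -0.0]
contact_force: [-3.0, -0.5, 6.0]
finger_gap: 0.45
grasp_force: 30.0
```

Run:
```python
from h import *
plan([.538,-.163,.0368],.147)
t=camera("top");c=camera("scene")
a=cv2.convertScaleAbs(cv2.resize(t['color'][150:270,330:450],None,fx=4,fy=4,interpolation=2),alpha=1.5)
b=cv2.convertScaleAbs(cv2.resize(c['color'][160:280,200:280],None,fx=4,fy=4,interpolation=2),alpha=1.3)
cv2.imwrite("pics/v3.png",np.hstack([a,b]))
```

```text
{'time_s': 8.9667, 'eef_pos': [0.5386, -0.1631, 0.0368], 'contact_force': [-3.0499, -0.4547, 6.0354], 'finger_gap': 0.4495, 'grasp_force': 29.987}
shift [ 0.0006  0.0002 -0.    ] turn [-0.0001  0.0001  0.0003]
```

View pics/v3.png

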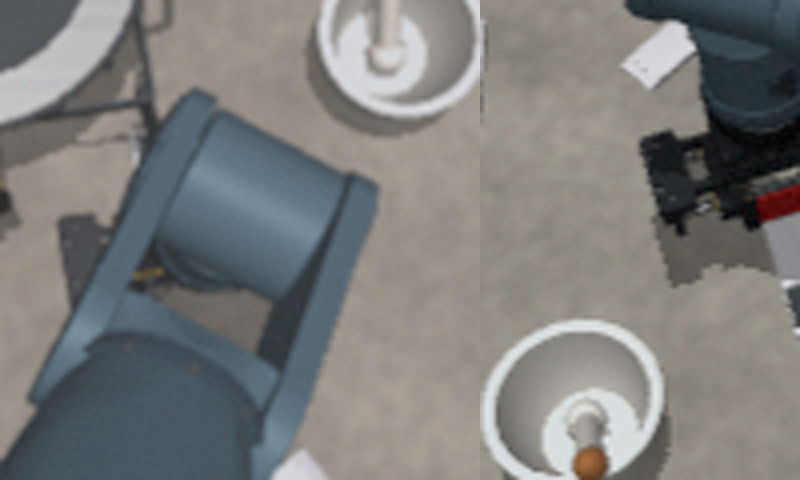

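The arm hides the foot, but the force stayed low (about 6 N) with the nose about 20 mm past the foot's centre. So the right foot has no pad. I'll release, back away and check.

Emit:
carry_out(
  moves=[
    [[0,0,0],[0,0,0],0.5],
    [[0,0,0],[0,0,0],0.6],
    [[0,0,0],[0,0,0],0.8],
    [[0,0,0],[0,0,0],1],
    [[0,0,0],[0,0,0],1],
    [[0,0,0],[0,0,0],1],
    [[0,0,0],[0,0,0],1],
    [[0,0,0],[0,0,0],1],
  ],
)

```text
time_s: 9.73
eef_pos: [0.5382, -0.1631, 0.0367]
eef_rot: [0.231, -3.133, -0.0]
contact_force: [0.2, 0.2, -0.3]
finger_gap: 0.993
grasp_force: 0.0
```

Emit:
carry_out(
  moves=[
    [[0,0,-0.005],[0,0,0],1],
    [[0.01,0,-0.01],[0,0,0],1],
    [[0.03,0,-0.015],[0,0,0],1],
    [[0.06,0,-0.03],[0,0,0],1],
    [[0.09,0,-0.05],[0,0,0],1],
    [[0.11,0,-0.08],[0,0,0],1],
    [[0.13,0,-0.11],[0,0,0],1],
    [[0.14,0,-0.15],[0,0,0],1],
  ],
)

```text
time_s: 10.4
eef_pos: [0.3959, -0.1824, 0.1862]
eef_rot: [0.229, -3.129, -0.005]
contact_force: [0.8, -0.9, -0.7]
finger_gap: 1.002
grasp_force: 0.0
```

Emit:
carry_out(
  moves=[
    [[0,0.04,-0.01],[0,0,0],1],
    [[0,0.08,-0.02],[0,0,0],1],
    [[0,0.12,-0.03],[0,0,0],1],
    [[0,0.16,-0.04],[0,0,0],1],
    [[0,0.2,-0.05],[0,0,0],1],
    [[0,0.24,-0.05],[0,0,0],1],
    [[0,0.28,-0.05],[0,0,0],1],
    [[0,0.32,-0.05],[0,0,0],1],
  ],
)

```text
time_s: 11.07
eef_pos: [0.3518, 0.1344, 0.2375]
eef_rot: [-0.23, 3.131, -0.0]
contact_force: [1.3, 0.4, 0.7]
finger_gap: 0.998
grasp_force: 0.0
```

Run:
```python
from h import *
t=camera("top");c=camera("scene");np.savez("t4.npz",**{k:t[k] for k in("color","depth","K","extrinsics")})
a=cv2.convertScaleAbs(cv2.resize(t['color'][140:260,310:430],None,fx=4,fy=4,interpolation=2),alpha=1.5)
b=cv2.convertScaleAbs(cv2.resize(c['color'][180:300,230:310],None,fx=4,fy=4,interpolation=2),alpha=1.5)
cv2.imwrite("pics/v4.png",np.hstack([a,b]))
hsv=cv2.cvtColor(t["color"],cv2.COLOR_BGR2HSV);yaw=.145
ax=np.array([np.cos(yaw),np.sin(yaw)]);lat=np.array([-ax[1],ax[0]]);f=np.array([.6225,-.1512])
for k,m,z in(("bar",(hsv[...,2]>122)&(hsv[...,1]<60),.0064),("red",((hsv[...,0]<10)|(hsv[...,0]>170))&(hsv[...,1]>110)&(hsv[...,2]>50),.047)):
    mm=np.zeros(m.shape,np.uint8);mm[193:235,355:395]=m[193:235,355:395]
    p=np.argwhere(mm)[:,::-1];w=world(t,p,z)[:,:2];r=cv2.minAreaRect((w*1000).astype(np.float32))
    print(k,len(p),"rect",np.round(r[0]),np.round(r[1],1),r[2],"rel foot",(np.array(r[0])/1000-f)@ax,(np.array(r[0])/1000-f)@lat)
d=cv2.absdiff(t["color"],np.load("top0.npz")["color"]).max(2);print("diff ring region",(d[88:186,262:360]>40).sum())
```

```text
bar 211 rect [ 576. -157.] [56.6 36.6] 8.1063871383667 rel foot -0.04651692229945248 0.0009637906090982822
red 46 rect [ 538. -161.] [ 9.8 40.2] 8.067800521850586 rel foot -0.08473093206397252 0.0028874487156955123
diff ring region 0
```

View pics/v4.png

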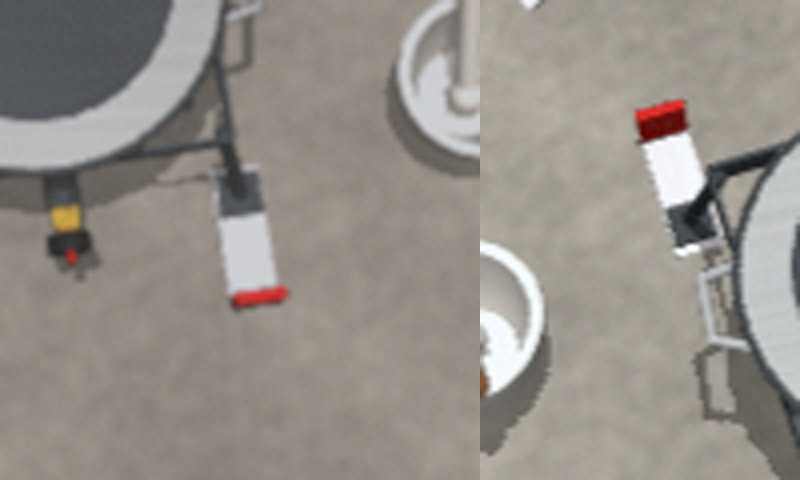

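The shim lies flat under the right plate. Its nose peeks out behind the plate's back edge at (235,170) on the left and (700,248) on the right. It is within about 3 mm of centre, its yaw differs from the ring's by less than 0.01 rad, and the comal hasn't moved. I'm handing in.

```bash
python3 -c "
from h import *
print(hand_in())"
```

```text
the job is handed in; nothing more can be done
None
```

The shim slid in freely under the right front foot, so that foot has lost its pad (I didn't need to try the left one); I left it flat and centred to about 3 mm, its nose just past the plate's back edge and the comal unmoved, and handed the job in.

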